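Sample rod into the resonant cavity

ROBOT

A 6-joint arm with a two-finger parallel gripper is mounted at the origin on a cart in front of the work surface, level with it; the furniture and walls round the work are solid. World frame = base frame: x ahead of the robot, y to its left, z up, the work surface at z = 0. Lengths are in m, angles in degrees, forces in N, time in s.
With the tool pointing down it reaches from about 0.35 to 0.875 m from the base axis. Payload 4.2 kg.
Tool frame: the origin (TCP) lies between the finger pads; the fingertips stand 8 mm ahead of it and the grasp point (between the pads) lies 11 mm behind it; z points along the fingers, y is the line along which they close (so a half turn about z gives the same grasp; the last joint's range is limited). The gripper opens to 87 mm and grips with 3 to 60 N. Pads are 19 mm wide; open, the fingers measure 117 mm over their backs; the gripper's body (75 mm by 190 mm) begins 51 mm behind the grasp point.
Start: joints at [87.353, 22.042, 0.453, 0, -68.411, -14.817], TCP at [0.188, 0.596, 0.231] pointing down, gripper open.
Joint ranges: [-179.83, 179.83], [-69.29, 118.12], [-61.27, 80.66], [-181.25, 117.63], [-171.15, -9.14], [-177.46, 177.46]. Speed limits (degrees/s): [159.86, 159.86, 180, 180, 180, 180].

INTERFACE

Orientations are given as a 3x3 rotation matrix whose columns are the frame's x, y, z axes.
In Python, from station import sense, capture, camera_model, finish_job, find_in gives the robot as it stands. The module is installed in compiled form; this text tells all that it offers.
- The arm moves only by the tool arm_command, never from a script. Its argument "motion" is a list of rows, each a list of 7 numbers: the finger opening in mm, from 0 to 87, then the shift along the tool's x, y, z in mm, then the turn, a rotation vector about the tool's x, y, z in rad. In form: [[jaw, dx, dy, dz, rx, ry, rz], ...]. A call has 1 to 8 rows; each row shifts and turns the commanded pose from where the row before left it, along the tool's axes as they then stand; what a row does not reach is not made up. A row lasts 1/10 s, in which the tool goes at most 50 mm and 8.59 degrees, less where a joint would pass 70% of its speed; a pose out of reach is approached as far as the arm can. A call with a gripper value outside its range is refused whole. The fingers move at their own pace and stop on an object; the grip force is fixed at half the most. Time passes only in rows, so rows that do not move let the fingers close. It gives the time, the measured TCP pose, the force, the opening and the grip force at its end, in the units of the state.
- sense(): the state, without advancing time (a new reading comes with each control period).
- capture(name): name is "scene" or "top"; returns the picture (384x512x3 uint8, red, green, blue); there is no depth.
- camera_model(name): a dict with "fx", "fy", "cx", "cy" (pixels), "R" (3x3) and "t" (3): a world point X has camera coordinates R X + t. Camera axes: x right, y down, z forward; pixel columns grow to the right and rows downward; lengths in m; the calibration is good to about 2 mm. A picture is of the moment at which its call begins. camera_model takes no time and is no camera call.
- finish_job(): hands the job in; it is judged then, once.
Trained networks look in the newest picture that a camera, given by its name, has taken for a name from the list of things; names that differ only in an ending like _2 or _b are one class to them, and where a whole thing is asked for, a point or a joint stands for the part that bears it (a point fixed in the world has none). Each returns a list of dicts, best first, with "p" (0 to 1); they miss things now and then, are a little off and sometimes report something else, mostly with a low value. They report only what shows in the picture. A call takes as long as a camera call. They do not tell look-alikes from the thing itself.
- find_in(target, camera): "location" ([row, column] in pixels, amid what is visible of it).
The state is a dict: "time_s": time; "joints": joint angles; "joint_velocities": joint speeds; "effort": joint torques, N m; "tcp_pos": TCP position; "ee_rot": TCP orientation; "wrist_force": force on the tool from outside, world axes, zero at the start; "moment": the same for the moment, N m; "gripper_width": opening from 0.0 (shut) to 1.0 (fully open); "gripper_force": force on a finger pad.
Only numpy, scipy, OpenCV 4.12 (cv2) and the standard library are available. Lean on these libraries where they do the work, as an engineer would, in place of code of your own. Each camera call takes 0.05 s, during which the arm holds its last target. There are 200 camera calls.

TASK

Open the sample port of the resonant cavity: lift out its brass plug and hang it by its eye on the parking peg of the same fixture. Then take the sample rod with the square handle from the rod stand, lower it upright through the port without ever touching the cavity, and stop with its disc about 10 mm above the port's rim. Finish while still holding the rod there, still and centred in the port, for the measurement sweep; leave the two round-handled rods standing in their stand.

Things in the scene. Friction and masses are not known exactly. Their poses are not given: they have to be found in the camera images.
- cavity: Aluminium cavity fixture, fixed. Origin on the bench under the port's axis; x to the rear, y along the cavity, z up. Base plate 130x290x8 mm (y -155 to +125). Hollow box 92x216 mm, top 81 mm up (end plates 90 mm); on it a brass collar (the sample port, outer diameter 32 mm). Copper lines 72 mm to either side of the port reach 105 mm up. The parking peg stands at the -y end.
- port (a point): Centre of the port's mouth, level with its rim, 105 mm above the bench; axes as cavity. The bore is 18 mm wide, straight, and runs 26.5 mm down through collar and top wall; then the cavity is open for 43 mm, then comes an 18 mm hole in its bottom wall (33 to 35.5 mm above the bench), in line with the port.
- peg_middle (a point): Middle of the parking peg on its centre line, 155 mm above the bench, at x = 0, y = -130 mm of cavity; same axes. The peg is a steel rod, 7 mm diameter, along the cavity's x: from a 12 mm post at x = +36 mm (top 164 mm above the bench) to a free end at x = -34 mm, rising 9 degrees towards that end.
- peg_end (a point): Free end of the parking peg: centre of the 11 mm ball on it, 160 mm above the bench, at x = -34 mm, y = -130 mm of cavity. An eye is threaded over this end, moving along the cavity's +x.
- plug: Loose brass port plug, about 90 g. Origin: centre of its flange's underside, resting on the port's rim; z up. A 16 mm spigot reaches 10 mm below it into the port. On the flange (31 mm wide, 6 mm thick) stands a flat plate with an eye: 36 mm wide along the plug's x, 5 mm thick along its y, up to 64 mm above the origin. Grip its narrow edges (along x) 40 to 58 mm above the origin.
- plug_eye (a point): Centre of the 24 mm round eye in the plug's plate, 25 mm above the plug's origin; the eye goes through the plate along the plug's y axis.
- rod_stand: Grey rod stand, fixed: base 90x190 mm, top plate 56x178 mm with its surface 107 mm above the bench and three 12 mm holes in a row along its y, at y = -52, 0 and +52 mm. Origin on the bench under the middle hole.
- rod_square: Loose sample rod with the square handle, about 60 g: white rod 9 mm wide, 90 mm long, below a metal disc (24 mm wide, 4 mm thick); above it a square metal handle 18x18 mm, 4 to 40 mm above the origin. Origin: centre of the disc's underside; z up along the rod, x and y square to the handle's flats. It hangs upright by its disc in any one of the stand's three holes.
- rod_tip (a point): Lower end of the square-handled rod, on its axis, 90 mm below its origin.
- rod_round_a: One of two alike rods with a round handle (20 mm wide, top 26 mm above the disc's underside), in another hole of the stand; stays there. Origin as for the square-handled rod.
- rod_round_b: The other round-handled rod, as rod_round_a.
There are look-alikes about, which are no part of the job. What is meant by the plug is not green or orange, and is the smaller of those in its own colour.

How it is judged (in metres and radians):
On the way, in this order (a step that is already met when the one before it is completed fails the run):
1. the plug hangs by its eye on the parking peg, let go (x of plug_eye in the frame of cavity between -0.034 and 0.036 m and y of plug_eye in the frame of cavity between -0.145 and -0.115 m and height (world z) of plug_eye between 0.13 and 0.16 m and contact force between the fingers and plug below 0.05 N and contact force between plug and cavity above 0.2 N), for 0.2 s.
2. the square-handled rod is lifted out of the stand (height (world z) of rod_tip above 0.11 m and contact force between the fingers and rod_square above 1 N), for 0.2 s.
At the end, for the whole second after the job is handed in: Rod held still: its axis at disc and tip within 3 mm of the port axis, disc underside 5 to 16 mm above the rim, no contact with the cavity. Plug let go, hanging by its eye on the peg (eye centre within 15 mm sideways, 130 to 160 mm high). Round-handled rods within 10 mm of their start (horizontal distance between each of rod_tip, rod_square and port below 0.003 m and z of rod_square in the frame of port between 0.005 and 0.016 m and contact force between the fingers and rod_square above 1 N and contact force between rod_square and cavity below 0.1 N and linear speed of rod_square below 0.01 m/s and x of plug_eye in the frame of cavity between -0.034 and 0.036 m and y of plug_eye in the frame of cavity between -0.145 and -0.115 m and height (world z) of plug_eye between 0.13 and 0.16 m and contact force between cavity and plug above 0.2 N and contact force between the fingers and plug below 0.05 N and distance of each of rod_round_a, rod_round_b from where it was at the start of the episode below 0.01 m); the arm keeps its last pose, push and grip.
It fails at once if the square-handled rod touches the cavity fixture (contact force between rod_square and cavity above 0.3 N).
It fails at once if a round-handled rod is taken from the stand (distance of any of rod_round_a, rod_round_b from where it was at the start of the episode above 0.02 m).
It also fails if it takes over 69 s, if anything falls off the work surface, if the arm or the gripper's body presses on something with over 40 N, if the wrist force passes 120 N, or if a joint passes its speed limit or range.

## Working session

There is one attempt and no reset: what is moved stays moved. The work goes in short steps, Python scripts to look and compute and a tool call to move; the robot and the scene stay as the last step left them, time stands still between calls to the robot, and variables do not carry over. Pictures are saved under pics/ and viewed, at most 10 in all, crops included, and the job is handed in when it is done.

Besides the shell and the picture viewer there is one more tool, called after "Emit:" as name([rows], argument=value, ...), one row to a line, values as JSON. arm_command: Moves the arm, as the interface text tells. Its arguments: {"type":"object","properties":{"motion":{"type":"array"}},"required":["motion"]}

```bash
mkdir -p pics; cat > h.py <<'E'
import numpy as np, cv2
from station import sense, capture, camera_model, finish_job, find_in
def ray(cam,row,col):
    m=camera_model(cam); R=np.array(m["R"]); t=np.array(m["t"])
    d=R.T@np.array([(col-m["cx"])/m["fx"],(row-m["cy"])/m["fy"],1]); return -R.T@t,d
def atz(cam,rc,z):
    o,d=ray(cam,*rc); return o+d*(z-o[2])/d[2]
def proj(cam,X):
    m=camera_model(cam); c=np.array(m["R"])@np.array(X)+np.array(m["t"]); return np.array([m["cy"]+m["fy"]*c[1]/c[2], m["cx"]+m["fx"]*c[0]/c[2]])
def tri(p,q,a="scene",b="top"):
    o1,d1=ray(a,*p);o2,d2=ray(b,*q);d1/=np.linalg.norm(d1);d2/=np.linalg.norm(d2)
    A=np.c_[d1,-d2];s=np.linalg.lstsq(A,o2-o1,rcond=None)[0]
    x=o1+d1*s[0];y=o2+d2*s[1];return (x+y)/2,np.linalg.norm(x-y)
E
python3 - <<'E'
from h import *
np.set_printoptions(precision=4,suppress=True)
s=sense();print(s["time_s"],s["tcp_pos"],s["ee_rot"],s["wrist_force"])
for c in("scene","top"):
    im=capture(c);cv2.imwrite(f"pics/{c}0.png",im[:,:,::-1])
    m=camera_model(c);print(c,-np.array(m["R"]).T@np.array(m["t"]),np.array(m["R"])[2],m["fx"],m["cx"],m["cy"])
    for n in("cavity","port","peg_middle","peg_end","plug","plug_eye","rod_stand","rod_square","rod_round_a"):
        print(n,[(round(d["p"],2),np.round(d["location"],1).tolist()) for d in find_in(n,c)])
print(sense()["time_s"])
E
```

```text
0.0 [0.1874 0.5956 0.2294] [[ 0.9538 -0.3003 -0.0006]
 [-0.3003 -0.9538 -0.0021]
 [ 0.0001  0.0022 -1.    ]] [-0.2692  0.7917 -0.7164]
scene [ 0.1069 -0.85    0.7198] [ 0.4492  0.6746 -0.5858] 412.4521762599141 256.6585082741584 188.60034534342938
cavity [(0.89, [179.9, 201.9])]
port [(0.57, [181.5, 200.7])]
peg_middle [(0.57, [181.5, 200.9])]
peg_end [(0.83, [180.5, 200.7])]
plug [(0.88, [206.5, 248.4]), (0.67, [174.1, 256.2]), (0.63, [147.9, 196.1]), (0.63, [153.0, 239.6])]
plug_eye [(0.62, [207.8, 244.3]), (0.58, [154.8, 235.3]), (0.53, [174.7, 257.7]), (0.52, [144.8, 194.5])]
rod_stand [(0.79, [273.3, 291.6])]
rod_square [(0.82, [228.2, 274.2])]
rod_round_a [(0.71, [263.5, 303.6]), (0.49, [245.6, 285.3])]
top [ 0.4008 -0.1681  1.3286] [ 0.1458 -0.0012 -0.9893] 443.3599233881993 258.74224473532433 194.09249368541398
cavity [(0.61, [216.2, 182.9])]
port [(0.85, [221.7, 178.8])]
peg_middle [(0.91, [218.9, 178.9])]
peg_end [(0.92, [217.0, 181.1])]
plug [(0.77, [173.3, 164.7]), (0.56, [209.0, 247.7]), (0.51, [213.5, 162.6]), (0.47, [164.9, 201.7])]
plug_eye [(0.72, [208.3, 253.5]), (0.68, [164.7, 204.1])]
rod_stand [(0.82, [219.9, 319.9])]
rod_square [(0.46, [216.6, 306.6])]
rod_round_a [(0.58, [213.3, 325.5])]
1.0
```

View pics/scene0.png

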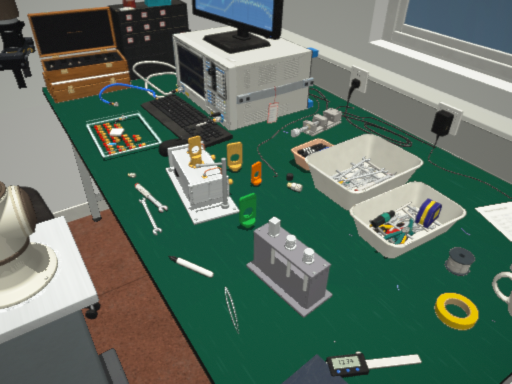

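View pics/top0.png

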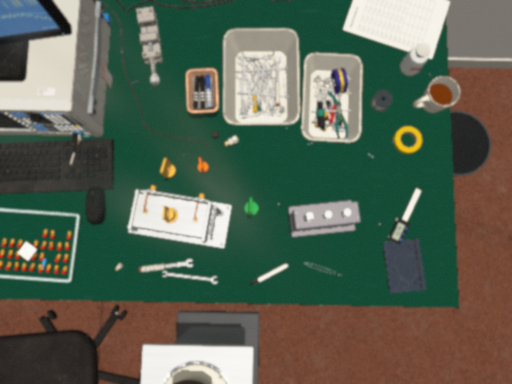

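The scene view shows the cavity at about row 180, col 200 and the stand at about (265, 290), with decoys around them: green (210, 248), orange (174, 256) and a second brass one (155, 235). I'll enlarge the relevant areas.

```bash
python3 - <<'E'
from h import *
a=cv2.imread("pics/scene0.png")[125:225,150:270];b=cv2.imread("pics/scene0.png")[210:310,240:340]
c=cv2.imread("pics/top0.png")[150:255,120:260];d=cv2.imread("pics/top0.png")[195:245,280:370]
def f(i,w,h):return cv2.resize(i,(w,h),interpolation=cv2.INTER_CUBIC)
o=np.zeros((600,800,3),np.uint8)
o[:325,:390]=f(a,390,325);o[:325,400:725]=f(b,325,325)
o[330:600,:360]=f(c,360,270);o[330:530,370:730]=f(d,360,200)
cv2.imwrite("pics/crop1.png",o)
E
```

```text
(no output)
```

View pics/crop1.png

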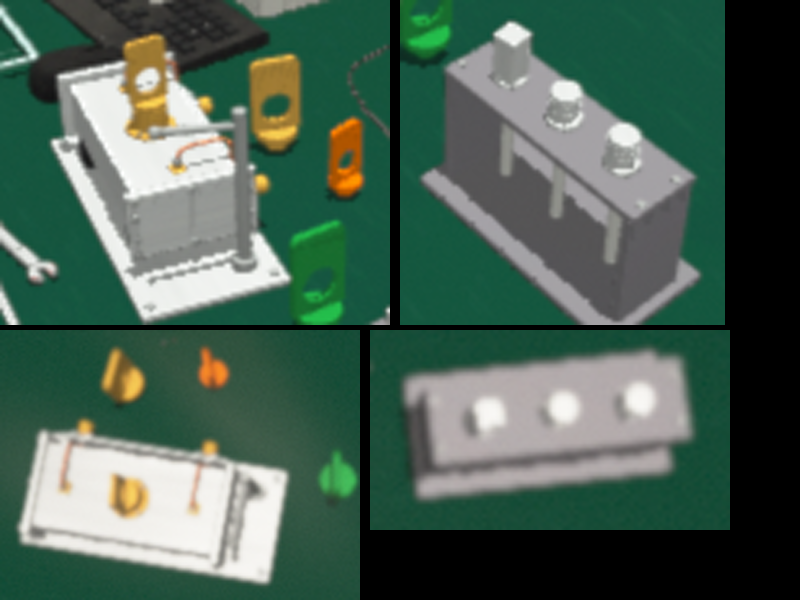

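Crop: the brass plug stands in the port with its plate facing the scene camera. The peg ball is near scene (165, 197) and the post top near (159, 223). The square-handled rod is in the left (+y) hole. Next I'll fit poses from these points.

```bash
cat > fit.py <<'E'
from h import *
from scipy.optimize import least_squares
np.set_printoptions(precision=4,suppress=True)
def rc(x,y,ox,oy,cx,cy,s): return [(y-oy)/s+cy-0.35,(x-ox)/s+cx-0.35]
S=lambda x,y:rc(x,y,0,0,150,125,3.25)
T=lambda x,y:rc(x,y,0,330,120,150,2.571)
S2=lambda x,y:rc(x,y,400,0,240,210,3.25)
T2=lambda x,y:rc(x,y,370,330,280,195,4)
cav=[("scene",S(290,275),(65,-155,8)),("scene",S(148,319),(-65,-155,8)),("scene",S(53,140),(-65,125,8)),
 ("scene",S(153,131),(-34,-130,160)),("scene",S(239,110),(36,-130,164)),
 ("top",T(287,470),(65,-155,8)),("top",T(268,582),(-65,-155,8)),("top",T(22,543),(-65,125,8))]
st=[("scene",S2(513,33),(0,52,147)),("scene",S2(567,89),(0,0,133)),("scene",S2(624,132),(0,-52,133)),
("top",T2(490,411),(0,52,147)),("top",T2(563,407),(0,0,133)),("top",T2(639,400),(0,-52,133))]
def fr(p,X):
    c,s=np.cos(p[2]),np.sin(p[2]);X=np.array(X)/1e3
    return [p[0]+c*X[0]-s*X[1],p[1]+s*X[0]+c*X[1],X[2]]
def fit(pts,x0):
    f=lambda p:np.concatenate([proj(c,fr(p,X))-r for c,r,X in pts])
    o=least_squares(f,x0,loss="soft_l1");return o.x,f(o.x).reshape(-1,2)
if __name__=="__main__":
    p,r=fit(cav,[.4,0,0]);print("cav",p,np.degrees(p[2]));print(r)
    print("port",proj("scene",fr(p,(0,0,105))),proj("top",fr(p,(0,0,105))))
    print("peg top px",proj("top",fr(p,(-34,-130,160))),proj("top",fr(p,(36,-130,164))))
    a,b=atz("scene",S(122,40),.169),atz("scene",S(165,35),.169);print("plate",a,b,np.degrees(np.arctan2(*(b-a)[[1,0]])),np.linalg.norm(b-a))
    q,r=fit(st,[.4,-.3,0]);print("stand",q,np.degrees(q[2]));print(r);print("sq",fr(q,(0,52,147)))
E
python3 fit.py
```

```text
cav [ 0.5179  0.078  -0.1432] -8.20516330588884
[[-0.4147  0.4075]
 [-1.4611 -1.1701]
 [ 0.7083  0.4407]
 [ 0.7441  1.4742]
 [-0.0843  1.1072]
 [ 1.1194 -1.132 ]
 [ 0.6408 -1.2507]
 [ 0.4654  1.5119]]
port [156.7442 196.4714] [214.9894 168.8564]
peg top px [233.6039 210.8867] [207.3152 215.4212]
plate [0.4998 0.0882 0.169 ] [0.5346 0.077  0.169 ] -17.84301135995302 0.03650694726244983
stand [ 0.5245 -0.3573  0.1206] 6.910272517819804
[[-0.5561  0.6443]
 [-0.2138  0.4197]
 [ 0.1572  0.806 ]
 [ 1.1753 -0.4591]
 [ 0.7416 -0.2575]
 [ 0.5608 -0.2336]]
sq [np.float64(0.5181940472532457), np.float64(-0.30568269002489085), np.float64(0.147)]
```

```bash
cat > icp.py <<'E'
from fit import *
def edges(cam,segs,im,p,w=3):
    """segs: (A,B) in local mm. 1D strongest-gradient search along normals -> list (segment, param, normal, offset)"""
    g=cv2.GaussianBlur(im.astype(np.float32),(0,0),0.7);out=[]
    for A,B in segs:
        A=np.array(A,float);B=np.array(B,float);a=proj(cam,fr(p,A));b=proj(cam,fr(p,B));n=int(np.linalg.norm(b-a)/1.5)
        t=(b-a)/np.linalg.norm(b-a);nr=np.array([-t[1],t[0]])
        for k in np.linspace(.08,.92,max(n,4)):
            c=proj(cam,fr(p,A+k*(B-A)));o=np.arange(-w,w+.01,.2)
            P=c+o[:,None]*nr
            v=cv2.remap(g,P[:,1].astype(np.float32)[None],P[:,0].astype(np.float32)[None],cv2.INTER_LINEAR)[0]
            G=np.abs(np.gradient(v,axis=0)).sum(1);i=G.argmax()
            if G[i]>4 and 0<i<len(o)-1: out.append((cam,A+k*(B-A),nr,c+o[i]*nr))
    return out
def run(spec,p,n=6):
    ims={c:capture(c) for c in("scene","top")}
    for i in range(n):
        obs=[(j,)+x for j,(c,s) in enumerate(spec) for x in edges(c,[s],ims[c],p,3.5 if i<3 else 2)]
        f=lambda q:np.array([(proj(c,fr(q,X))-t)@nr for _,c,X,nr,t in obs])
        p=least_squares(f,p,loss="soft_l1",f_scale=.3).x
    r=f(p);
    for j in range(len(spec)):
        m=[o[0]==j for o in obs]
        print(j,sum(m),np.median(r[m]) if any(m) else None)
    return p
E
cat > r1.py <<'E'
from icp import *
c=[("scene",((-65,-155,0),(65,-155,0))),("scene",((-65,-155,0),(-65,125,0))),("scene",((65,-155,8),(65,-110,8))),
("top",((-65,-155,0),(65,-155,0))),("top",((-65,-155,0),(-65,125,0))),("top",((65,-155,8),(65,125,8))),("top",((-65,125,8),(65,125,8)))]
p0,_=fit(cav,[.4,0,0])
for nm,s in(("all",c),("scene",c[:3]),("top",c[3:]),("topNoY",c[3:6])):
    p=run(s,p0);print(nm,p,np.degrees(p[2]))
s=[(cam,x) for cam in("scene","top") for x in(((-28,-89,107),(-28,89,107)),((28,-89,107),(28,89,107)),((-28,-89,107),(28,-89,107)),((-28,89,107),(28,89,107)))]
q0,_=fit(st,[.4,-.3,0])
for nm,k in(("all",s),("scene",s[:4]),("top",s[4:])):
    q=run(k,q0);print(nm,q,np.degrees(q[2]))
E
python3 r1.py
```

```text
Traceback (most recent call last):
  File "r1.py", line 6, in <module>
    p=run(s,p0);print(nm,p,np.degrees(p[2]))
  File "icp.py", line 20, in run
    p=least_squares(f,p,loss="soft_l1",f_scale=.3).x
      ~~~~~~~~~~~~~^^^^^^^^^^^^^^^^^^^^^^^^^^^^^^^
  File "icp.py", line 19, in <lambda>
    f=lambda q:np.array([(proj(c,fr(q,X))-t)@nr for _,c,X,nr,t in obs])
                          ~~~~^^^^^^^^^^^
  File "h.py", line 9, in proj
    m=camera_model(cam); c=np.array(m["R"])@np.array(X)+np.array(m["t"]); return np.array([m["cy"]+m["fy"]*c[1]/c[2], m["cx"]+m["fx"]*c[0]/c[2]])
ValueError: time passes only in moves, steps and waits
```

```bash
python3 - <<'E'
s=open('h.py').read()
s=s.replace("def ray(","CM={}\n_cm=camera_model\ndef camera_model(c):\n    if c not in CM: CM[c]=_cm(c)\n    return CM[c]\ndef ray(",1)
open('h.py','w').write(s)
s=open('icp.py').read().replace('ims={c:capture(c) for c in("scene","top")}','ims={c:cv2.imread(f"pics/{c}0.png") for c in("scene","top")}')
open('icp.py','w').write(s)
E
python3 r1.py
```

```text
0 31 -0.9923172083469378
1 39 -0.7518747194648879
2 7 -0.973140706618317
3 28 0.20943350971028796
4 62 0.05776928123465126
5 40 1.550896158397129
6 29 0.2107942525505023
all [ 0.5186  0.0751 -0.1459] -8.359524653182058
0 31 0.03113178456953534
1 39 0.032038154963446835
2 7 -0.4454222902517582
scene [ 0.5168  0.0796 -0.147 ] -8.42433294480381
0 28 -0.006333266441940526
1 62 -0.21677137031820418
2 46 1.3721860132558914
3 28 -0.009382680111719204
top [ 0.5195  0.0743 -0.1442] -8.263669294926158
0 28 -0.030751904886295058
1 62 -0.21295942176664817
2 47 1.4110669016592583
topNoY [ 0.5194  0.0742 -0.1431] -8.201608450440826
0 48 -0.19506141065559407
1 48 0.0037619957340303935
2 15 -0.20978394308509632
3 14 -0.20807102797217344
4 24 -0.19810174575178294
5 16 1.8022110478590339
6 13 0.7918089787249577
7 13 0.1910896003830529
all [ 0.5231 -0.3578  0.128 ] 7.332578987412434
0 48 -0.05701634802323706
1 47 0.011890352222080413
2 15 0.09410945771105768
3 14 -0.12760296089434262
scene [ 0.5228 -0.3574  0.1307] 7.486516897887726
0 42 -0.5326741805160176
1 30 1.5209418635208625
2 13 0.19153074652672705
3 13 -0.4096843459144031
top [ 0.5282 -0.3586  0.1337] 7.657710830126936
```

```bash
cat >> h.py <<'E'
def delta(target,yaw):
    "tool-frame shift (mm) at current orientation, rz (rad) to bring tool x to world yaw (deg), tilt"
    s=sense();R=np.array(s["ee_rot"]);d=R.T@(np.array(target)-s["tcp_pos"])*1e3
    y=np.degrees(np.arctan2(R[1,0],R[0,0]));dy=(yaw-y+180)%360-180
    tz=R.T@np.array([0,0,-1.]) # desired z in tool frame; fix by rot vec z x tz
    print("t",s["time_s"],"shift",np.round(d,1),"rz",round(-np.radians(dy),4),"tiltfix",np.round(np.cross([0,0,1],tz),4),"tcp",np.round(s["tcp_pos"],4),"yaw",round(y,2),"j",np.round(s["joints"],1),"F",np.round(s["wrist_force"],1),"w",round(s["gripper_width"]*87,1),"gf",np.round(s["gripper_force"],2))
E
python3 -c "
from h import *
delta([.517,.079,.231],-107.8)"
```

```text
t 1.1 shift [469.5 394.5  -0.5] rz 1.5767 tiltfix [-0.  0.  0.] tcp [0.1875 0.5962 0.2306] yaw -17.46 j [ 87.4  22.    0.5  -0.  -68.4 -14.8] F [-0.2  0.3  0.2] w 86.8 gf 0.0
```

Emit:
arm_command([
  [86, 33.5, 28.2, 0, 0, 0, 0],
  [86, 33.5, 28.2, 0, 0, 0, 0],
  [86, 33.5, 28.2, 0, 0, 0, 0],
  [86, 33.5, 28.2, 0, 0, 0, 0],
  [86, 33.5, 28.2, 0, 0, 0, 0],
  [86, 33.5, 28.2, 0, 0, 0, 0],
  [86, 33.5, 28.2, 0, 0, 0, 0],
])

```text
time_s: 1.8
tcp_pos: [0.3526, 0.336, 0.2309]
ee_rot: [[0.954, -0.3, 0.001], [-0.3, -0.954, 0.001], [0.0, -0.001, -1.0]]
wrist_force: [1.4, 0.5, 0.3]
gripper_width: 0.987
gripper_force: 0.0
```

Emit:
arm_command([
  [86, 33.5, 28.2, 0, 0, 0, 0],
  [86, 33.5, 28.2, 0, 0, 0, 0],
  [86, 33.5, 28.2, 0, 0, 0, 0],
  [86, 33.5, 28.2, 0, 0, 0, 0],
  [86, 33.5, 28.2, 0, 0, 0, 0],
  [86, 33.5, 28.2, 0, 0, 0, 0],
  [86, 33.5, 28.2, 0, 0, 0, 0],
])

```text
time_s: 2.5
tcp_pos: [0.5172, 0.0772, 0.2309]
ee_rot: [[0.954, -0.3, 0.001], [-0.3, -0.954, 0.0], [0.001, -0.0, -1.0]]
wrist_force: [0.9, 1.9, -0.4]
gripper_width: 0.987
gripper_force: 0.0
```

Emit:
arm_command([
  [86, 0, 0, 0, 0, 0, 0.145],
  [86, 0, 0, 0, 0, 0, 0.145],
  [86, 0, 0, 0, 0, 0, 0.145],
  [86, 0, 0, 0, 0, 0, 0.145],
  [86, 0, 0, 0, 0, 0, 0.145],
  [86, 0, 0, 0, 0, 0, 0.145],
  [86, 0, 0, 0, 0, 0, 0.145],
  [86, 0, 0, 0, 0, 0, 0.145],
])

```text
time_s: 3.3
tcp_pos: [0.5164, 0.0788, 0.2307]
ee_rot: [[0.1, -0.995, 0.0], [-0.995, -0.1, 0.0], [-0.0, -0.0, -1.0]]
wrist_force: [-0.8, -0.3, -0.3]
gripper_width: 0.986
gripper_force: 0.0
```

Emit:
arm_command([
  [86, 0, 0, 0, 0, 0, 0.145],
  [86, 0, 0, 0, 0, 0, 0.145],
  [86, 0, 0, 0, 0, 0, 0.126],
  [86, 0, 0, 0, 0, 0, 0],
  [86, 0, 0, 0, 0, 0, 0],
])

```text
time_s: 3.8
tcp_pos: [0.5165, 0.0788, 0.2306]
ee_rot: [[-0.303, -0.953, 0.0], [-0.953, 0.303, 0.0], [-0.0, -0.0, -1.0]]
wrist_force: [0.4, 0.6, -0.2]
gripper_width: 0.989
gripper_force: 0.0
```

```bash
python3 -c "
from h import *
delta([.517,.079,.231],-107.8)
for c in('scene','top'): cv2.imwrite(f'pics/{c}1.png',capture(c)[:,:,::-1])
a=cv2.imread('pics/scene1.png')[85:225,130:270];b=cv2.imread('pics/top1.png')[140:260,110:250]
o=np.zeros((420,800,3),np.uint8);o[:400,:400]=cv2.resize(a,(400,400),interpolation=3);o[:343,400:800]=cv2.resize(b,(400,343),interpolation=3)
cv2.imwrite('pics/crop2.png',o)
print(sense()['time_s'])"
```

```text
t 3.8 shift [-0.3 -0.5 -0.4] rz 0.0033 tiltfix [-0.0002  0.0001  0.    ] tcp [0.5165 0.0788 0.2306] yaw -107.61 j [ 26.5  12.  -13.8   0.  -64.1 -44.1] F [ 0.4  0.6 -0.2] w 86.0 gf 0.0
3.9
```

View pics/crop2.png

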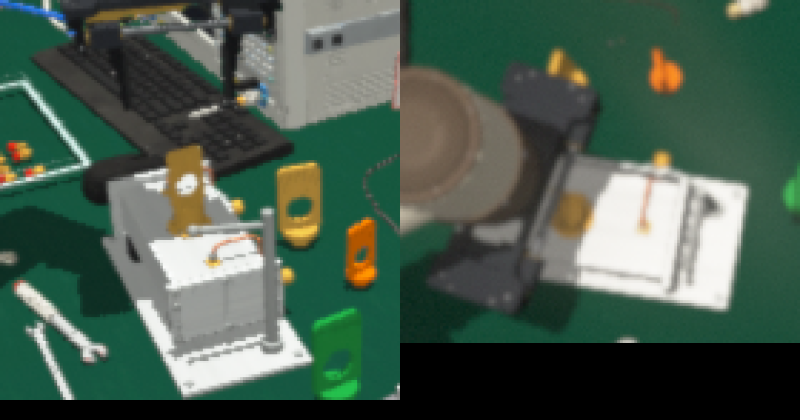

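The scene crop shows the gripper above and behind the plug, as expected for its height, with fingertips near crop (125, 105) and (235, 120). I'll compare these with where the reported TCP projects.

```bash
python3 -c "
from h import *
t=np.array([.5165,.0788,.2226]);u=np.array([-.953,.303,0])
for k in(-.0585,-.043,0,.043,.0585):
  p=proj('scene',t+k*u);q=proj('top',t+k*u)
  print(k,'crop scene',(p[1]-130)*2.857,(p[0]-85)*2.857,'top',400+(q[1]-110)*2.857,(q[0]-140)*2.857)
for z in(.105,.169): print(proj('scene',[.517,.079,z]),proj('top',[.517,.079,z]))
"
```

```text
-0.0585 crop scene 240.8371821050087 90.68481751974403 top 564.1592535684049 140.09137116363428
-0.043 crop scene 224.62263753212386 92.44676126950957 top 558.011257550894 156.5327677282265
0 crop scene 179.1061764245208 97.39278018478018 top 540.830351775484 202.4791353556378
0.043 crop scene 132.78810815913272 102.42590526051546 top 523.4630722659921 248.92391652504475
0.0585 crop scene 115.89140764651573 104.26197507586204 top 517.1564887571801 265.78941873759715
[156.67459433 196.04195256] [215.2932105  168.48654713]
[136.74809379 194.34077634] [212.8924382 163.6751464]
```

```bash
python3 -c "
from h import *
a=cv2.imread('pics/scene1.png')[80:170,150:240]
a=cv2.convertScaleAbs(cv2.resize(a,(600,600),interpolation=3),alpha=1.5,beta=30)
t=np.array([.5165,.0788,.2226]);u=np.array([-.953,.303,0])
for k in(-.0585,-.043,0,.043,.0585):
  p=proj('scene',t+k*u);cv2.circle(a,(int((p[1]-150+.5)*6.667),int((p[0]-80+.5)*6.667)),3,(0,0,255),-1)
cv2.imwrite('pics/crop3.png',a)"
```

```text
(no output)
```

View pics/crop3.png

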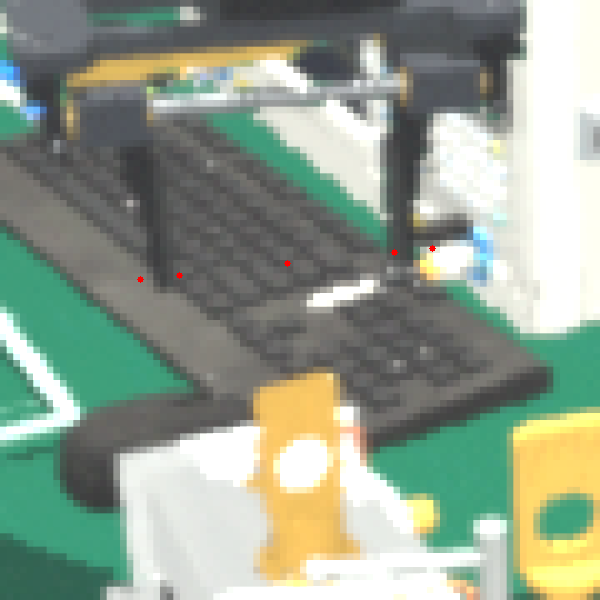

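```bash
python3 -c "
from h import *
t=np.array([.5165,.0788,.2226]);u=np.array([-.953,.303,0]);x=np.array([-.303,-.953,0])
for k in(-.043,.043):
 for w in(-.0095,.0095):
  p=proj('scene',t+k*u+w*x);print(k,w,(p[1]-150+.5)*6.667,(p[0]-80+.5)*6.667)
"
```

```text
-0.043 -0.0095 390.0524743972509 242.29088687831526
-0.043 0.0095 398.3334694157934 262.64299212643886
0.043 -0.0095 177.12083086319072 265.2443352308328
0.043 0.0095 182.6433980664108 286.27049345113954
```

Emit:
arm_command([
  [86, 1.8, -3.7, 0, 0, 0, 0],
  [86, 0, 0, 21, 0, 0, 0],
  [86, 0, 0, 21, 0, 0, 0],
  [86, 0, 0, 21, 0, 0, 0],
  [86, 0, 0, 21, 0, 0, 0],
  [60, 0, 0, 0, 0, 0, 0],
  [60, 0, 0, 0, 0, 0, 0],
  [60, 0, 0, 0, 0, 0, 0],
])

```text
time_s: 4.7
tcp_pos: [0.5204, 0.0762, 0.1479]
ee_rot: [[-0.304, -0.953, 0.002], [-0.953, 0.304, 0.001], [-0.001, -0.002, -1.0]]
wrist_force: [0.3, 0.1, -0.4]
gripper_width: 0.796
gripper_force: 0.0
```

```bash
python3 -c "
from h import *
delta([.5195,.076,.146],-107.8)
for c in('scene','top'): cv2.imwrite(f'pics/{c}2.png',capture(c)[:,:,::-1])
a=cv2.imread('pics/scene2.png')[110:190,155:235]
a=cv2.convertScaleAbs(cv2.resize(a,(600,600),interpolation=3),alpha=1.5,beta=30)
s=sense();t=np.array(s['tcp_pos']);R=np.array(s['ee_rot']);w=s['gripper_width']*.087/2
for k in(-w,0,w):
 for x in (-9.5e-3,9.5e-3):
  p=proj('scene',t+R@[x,k,.008]);cv2.circle(a,(int((p[1]-155+.5)*7.5),int((p[0]-110+.5)*7.5)),3,(0,0,255),-1);print(k,x,(p[1]-155+.5)*7.5,(p[0]-110+.5)*7.5)
cv2.imwrite('pics/crop4.png',a)"
```

```text
t 4.7 shift [0.5 0.8 1.9] rz 0.0013 tiltfix [-0.0021  0.0014  0.    ] tcp [0.5204 0.0762 0.1479] yaw -107.73 j [ 26.   16.9 -20.3   0.  -52.7 -43.8] F [ 0.3  0.1 -0.4] w 69.3 gf 0.0
-0.03171056847012305 -0.0095 395.9444369181931 251.79778923692373
-0.03171056847012305 0.0095 404.72686075518243 276.4938372111561
0 -0.0095 312.00048982747177 262.1613340228521
0 0.0095 319.7503769716289 287.1429311636777
0.03171056847012305 -0.0095 227.03408576435578 272.6511092160026
0.03171056847012305 0.0095 233.72538182477186 297.9234225984312
```

View pics/crop4.png

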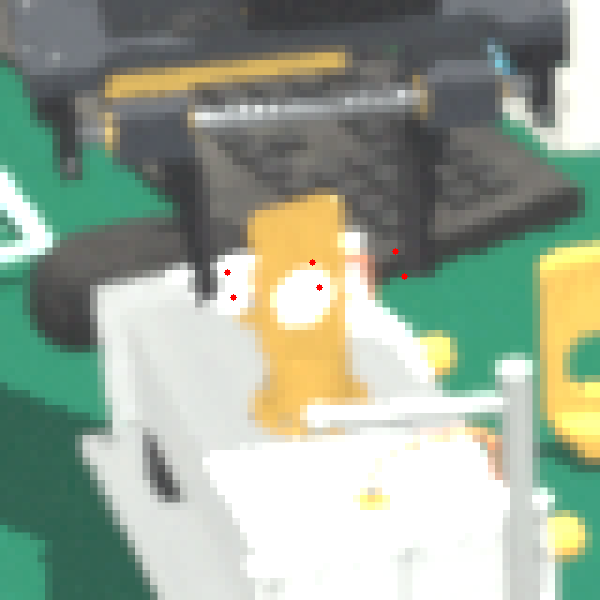

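Crop: the fingers straddle the plate. Their midpoint is at about col 312 and the plate centre at about col 299, so I'll shift about 4.5 mm along +tool y and then close.

Emit:
arm_command([
  [60, 0, 4.5, 2, 0, 0, 0],
  [45, 0, 0, 0, 0, 0, 0],
  [42, 0, 0, 0, 0, 0, 0],
  [40, 0, 0, 0, 0, 0, 0],
  [39, 0, 0, 0, 0, 0, 0],
  [38, 0, 0, 0, 0, 0, 0],
  [37, 0, 0, 0, 0, 0, 0],
])

```text
time_s: 5.5
tcp_pos: [0.5153, 0.0774, 0.1446]
ee_rot: [[-0.305, -0.952, 0.0], [-0.952, 0.305, -0.0], [-0.0, -0.0, -1.0]]
wrist_force: [0.1, -0.3, -0.1]
gripper_width: 0.431
gripper_force: 0.2
```

Emit:
arm_command([
  [36.5, 0, 0, 0, 0, 0, 0],
  [36, 0, 0, 0, 0, 0, 0],
  [35.5, 0, 0, 0, 0, 0, 0],
])

```text
time_s: 5.8
tcp_pos: [0.5155, 0.0774, 0.1448]
ee_rot: [[-0.305, -0.952, 0.001], [-0.952, 0.305, 0.0], [-0.0, -0.001, -1.0]]
wrist_force: [0.3, -0.1, 0.6]
gripper_width: 0.414
gripper_force: 0.4
```

Emit:
arm_command([
  [33, 0, 0, 0, 0, 0, 0],
  [30, 0, 0, 0, 0, 0, 0],
  [28, 0, 0, 0, 0, 0, 0],
  [28, 0, 0, 0, 0, 0, 0],
])

```text
time_s: 6.2
tcp_pos: [0.5153, 0.0775, 0.1448]
ee_rot: [[-0.305, -0.952, 0.001], [-0.952, 0.305, 0.0], [-0.0, -0.0, -1.0]]
wrist_force: [1.5, 0.6, 1.9]
gripper_width: 0.39
gripper_force: 30.0
```

Emit:
arm_command([
  [28, 0, 0, -4, 0, 0, 0],
  [28, 0, 0, -6, 0, 0, 0],
  [28, 0, 0, -10, 0, 0, 0],
  [28, 0, 0, -20, 0, 0, 0],
  [28, 0, 0, -25, 0, 0, 0],
  [28, 0, 0, 0, 0, 0, 0],
])

```text
time_s: 6.8
tcp_pos: [0.5168, 0.0779, 0.2137]
ee_rot: [[-0.304, -0.953, 0.007], [-0.953, 0.304, 0.002], [-0.004, -0.006, -1.0]]
wrist_force: [0.5, 0.4, 0.1]
gripper_width: 0.388
gripper_force: 30.0
```

```bash
python3 -c "
from h import *
delta([.5155,.0775,.21],-107.8)
for c in('scene','top'): cv2.imwrite(f'pics/{c}3.png',capture(c)[:,:,::-1])
a=cv2.imread('pics/scene3.png')[90:200,140:250]
a=cv2.resize(a,(600,600),interpolation=3)
b=cv2.imread('pics/top3.png')[180:250,130:240]
o=np.zeros((600,800,3),np.uint8);o[:,:500]=cv2.resize(a,(500,600));o[:191,500:]=cv2.resize(b,(300,191),interpolation=3)
cv2.imwrite('pics/crop5.png',o)"
```

```text
t 6.8 shift [0.8 1.2 3.6] rz 0.0014 tiltfix [-0.0058  0.0041  0.    ] tcp [0.5168 0.0779 0.2137] yaw -107.72 j [ 26.4  12.7 -15.6   0.1 -61.3 -44.2] F [0.5 0.4 0.1] w 33.7 gf 29.99
```

View pics/crop5.png

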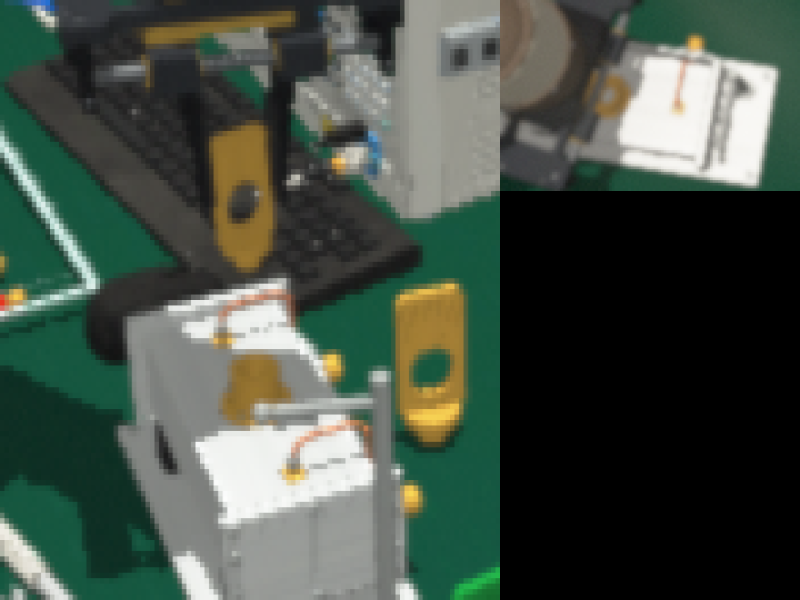

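The plug is out and hangs upright in the fingers, with the plate top at about scene (113, 192) and the eye at about (127, 194). The port collar is open. I'll use the held plug, whose pose is known from the TCP, to calibrate the scene camera bias.

```bash
python3 -c "
from fit import *
s=sense();t=np.array(s['tcp_pos']);R=np.array(s['ee_rot'])
L=lambda x,y:np.array([90+y/5.4545-.4,140+x/4.545-.4])
obs=[((0,18e-3,24e-3),L(210,133)),((0,-18e-3,24e-3),L(268,122)),((0,0,-15e-3),L(245,203)),((0,12e-3,-15e-3),L(229,207)),((0,-12e-3,-15e-3),L(262,200))]
B=[]
for X,o in obs:
  pr=proj('scene',t+R@[X[0],X[1],0]+[0,0,X[2]]);B.append(o-pr)
print(np.array(B));b=np.median(B,0);print('bias',b)
# effect: cavity port at rim from scene fit
for b in(b,b*0):
  p=proj('scene',fr([.5168,.0796,-.147],(0,0,105)))-b;print(atz('scene',p,.105))
  p=proj('scene',fr([.5168,.0796,-.147],(-34,-130,160)))-b;print('ball',p,atz('scene',p,.16))
  p=S(153,131);p=np.array(p)-b;print('ball direct',p,atz('scene',p,.16))
  p=S(239,112);p=np.array(p)-b;print('post top',p,atz('scene',p,.164))
"
```

```text
[[-2.2537  0.6561]
 [-2.8389 -0.1517]
 [-1.8763  0.4111]
 [-1.6429  1.3291]
 [-1.9286 -0.2656]]
bias [-1.9286  0.4111]
[0.5112 0.0708 0.105 ]
ball [167.4791 196.9173] [ 0.4593 -0.0514  0.16  ]
ball direct [166.8863 196.3158] [ 0.4592 -0.0482  0.16  ]
post top [161.0402 222.7773] [ 0.5255 -0.0648  0.164 ]
[0.5168 0.0796 0.105 ]
ball [165.5505 197.3284] [ 0.4641 -0.044   0.16  ]
ball direct [164.9577 196.7269] [ 0.4641 -0.0408  0.16  ]
post top [159.1115 223.1885] [ 0.5309 -0.0572  0.164 ]
```

Emit:
arm_command([
  [28, 34.4, 13.4, -1.5, 0, 0, 0],
  [28, 34.4, 13.4, -1.5, 0, 0, 0],
  [28, 34.4, 13.4, -1.5, 0, 0, 0],
  [28, 34.4, 13.4, -1.5, 0, 0, 0],
])

```text
time_s: 7.3
tcp_pos: [0.4199, -0.0384, 0.2143]
ee_rot: [[-0.305, -0.952, -0.003], [-0.952, 0.305, -0.0], [0.001, 0.003, -1.0]]
wrist_force: [0.9, 0.5, -0.7]
gripper_width: 0.389
gripper_force: 30.0
```

Emit:
arm_command([
  [28, 0, 0, 0, 0, 0, 0.1408],
  [28, 0, 0, 0, 0, 0, 0.1408],
  [28, 0, 0, 0, 0, 0, 0.1408],
  [28, 0, 0, 0, 0, 0, 0.1408],
  [28, 0, 0, 0, 0, 0, 0.1408],
])

```text
time_s: 7.8
tcp_pos: [0.4209, -0.0375, 0.2144]
ee_rot: [[-0.852, -0.523, -0.003], [-0.523, 0.852, -0.0], [0.003, 0.001, -1.0]]
wrist_force: [-0.7, 0.2, -1.9]
gripper_width: 0.385
gripper_force: 30.0
```

Emit:
arm_command([
  [28, 0, 0, 0, 0, 0, 0.1408],
  [28, 0, 0, 0, 0, 0, 0.1408],
  [28, 0, 0, 0, 0, 0, 0.1408],
  [28, 0, 0, 0, 0, 0, 0.1408],
  [28, 0, 0, 0, 0, 0, 0.1408],
  [28, 0, 0, 0, 0, 0, 0],
  [28, 0, 0, 0, 0, 0, 0],
])

```text
time_s: 8.5
tcp_pos: [0.4214, -0.0374, 0.2149]
ee_rot: [[-0.99, 0.144, -0.002], [0.144, 0.99, -0.0], [0.002, -0.001, -1.0]]
wrist_force: [0.1, -0.4, -0.3]
gripper_width: 0.389
gripper_force: 30.0
```

```bash
python3 -c "
from h import *
delta([.424,-.037,.173],171.6)"
```

```text
t 8.5 shift [-2.5  0.8 41.9] rz 0.0023 tiltfix [-0.0006 -0.0019  0.    ] tcp [ 0.4214 -0.0374  0.2149] yaw 171.73 j [  17.1    2.8  -27.3   -0.   -60.  -115.4] F [ 0.1 -0.4 -0.3] w 33.9 gf 29.99
```

Emit:
arm_command([
  [28, 0, 0, 21, 0, 0, 0],
  [28, 0, 0, 21, 0, 0, 0],
  [28, 0, 0, 0, 0, 0, 0],
  [28, 0, 0, 0, 0, 0, 0],
])

```text
time_s: 8.9
tcp_pos: [0.4221, -0.0375, 0.1737]
ee_rot: [[-0.989, 0.145, -0.001], [0.145, 0.989, -0.001], [0.001, -0.001, -1.0]]
wrist_force: [-0.3, 0.2, -0.3]
gripper_width: 0.384
gripper_force: 30.0
```

```bash
python3 -c "
from h import *
delta([.424,-.037,.173],171.6)
for c in('scene','top'): cv2.imwrite(f'pics/{c}4.png',capture(c)[:,:,::-1])
o=np.zeros((600,800,3),np.uint8)
a=cv2.imread('pics/scene4.png')[130:220,150:240];o[:,:600]=cv2.resize(a,(600,600),interpolation=3)
b=cv2.imread('pics/top4.png')[190:260,170:240];o[:200,600:]=cv2.resize(b,(200,200),interpolation=3)
cv2.imwrite('pics/crop6.png',o)
for n in('plug_eye','peg_end','port'): print(n,[(round(d['p'],2),np.round(d['location'],1).tolist()) for d in find_in(n,'scene')])"
```

```text
t 8.9 shift [-1.8  0.7  0.7] rz 0.001 tiltfix [-0.0008 -0.0007  0.    ] tcp [ 0.4221 -0.0375  0.1737] yaw 171.66 j [  17.1    5.4  -31.1    0.   -53.6 -115.5] F [-0.3  0.2 -0.3] w 33.4 gf 29.99
plug_eye [(0.64, [153.1, 233.8]), (0.64, [175.8, 258.4]), (0.61, [206.3, 244.7]), (0.48, [176.2, 183.7])]
peg_end [(0.85, [188.4, 205.0]), (0.33, [244.1, 284.4])]
port []
```

View pics/crop6.png

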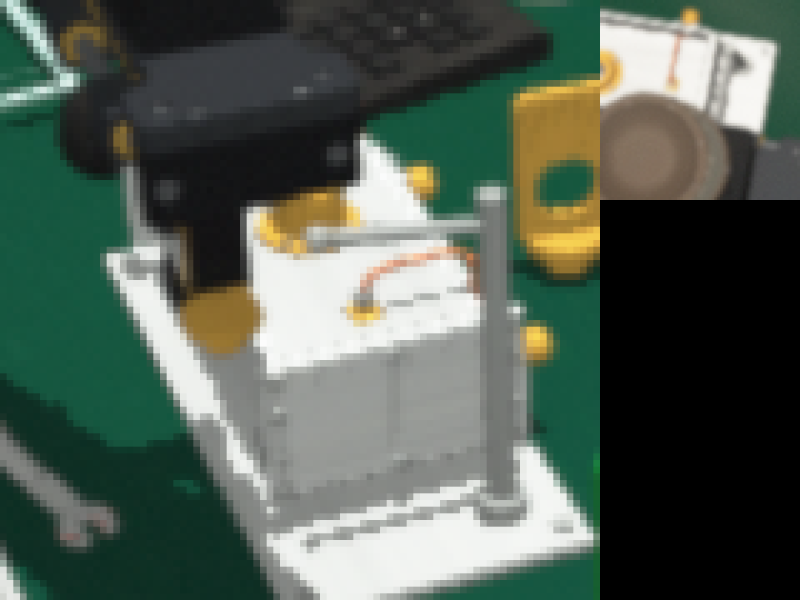

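Crop: the plug sits in front of the peg, its flange centred at about scene (176.3, 182.9). The peg ball is at (165, 197.2) and the open port behind it. I'll compute the relative vector in the cavity frame.

```bash
python3 -c "
from fit import *
f=atz('scene',(176.3,182.9),.1367);b=atz('scene',(165.05,197.2),.160);t=np.array(sense()['tcp_pos'])
print('flange',f,'tcp',t,'flange-tcp',f-t,'ball',b)
d=(b-f)[:2];a=np.radians(-8.4);u=np.array([np.cos(a),np.sin(a)]);v=np.array([-u[1],u[0]])
print('ball rel plug in cavity axes x,y',d@u*1e3,d@v*1e3)
print('flange-tcp in cav axes',(f-t)[:2]@u*1e3,(f-t)[:2]@v*1e3)
c=np.array([.517,.0805]);print('ball model',c+u*-.034+v*-.130, 'pix of model',proj('scene',[*(c+u*-.034+v*-.130),.160]))
"
```

```text
flange [ 0.4261 -0.0362  0.1367] tcp [ 0.4226 -0.0372  0.1744] flange-tcp [ 0.0034  0.001  -0.0377] ball [ 0.4649 -0.0418  0.16  ]
ball rel plug in cavity axes x,y 39.20468818012283 0.1751731569883398
flange-tcp in cav axes 3.2647078969587517 1.4748354042651397
ball model [ 0.4644 -0.0431] pix of model [165.3609 197.2602]
```

Emit:
arm_command([
  [28, -10, 0, 0, 0, 0, 0],
  [28, -10, 0, 0, 0, 0, 0],
  [28, -10, 0, 0, 0, 0, 0],
  [28, -10, 0, 0, 0, 0, 0],
  [28, 0, 0, 0, 0, 0, 0],
])

```text
time_s: 9.65
tcp_pos: [0.4633, -0.0433, 0.1733]
ee_rot: [[-0.989, 0.147, 0.0], [0.147, 0.989, -0.0], [-0.0, -0.0, -1.0]]
wrist_force: [-0.3, 0.1, -0.5]
gripper_width: 0.39
gripper_force: 30.0
```

Emit:
arm_command([
  [28, -10, 0, 0, 0, 0, 0],
  [28, -10, 0, 0, 0, 0, 0],
  [28, -10, 0, 1, 0, 0, 0],
  [28, 0, 0, 0, 0, 0, 0],
])

```text
time_s: 10.05
tcp_pos: [0.4928, -0.0477, 0.1723]
ee_rot: [[-0.989, 0.147, 0.0], [0.147, 0.989, -0.0], [-0.0, -0.0, -1.0]]
wrist_force: [-0.7, 0.2, -1.5]
gripper_width: 0.388
gripper_force: 30.0
```

Emit:
arm_command([
  [28, 0, 0, 4, 0, 0, 0],
  [28, 0, 0, 3, 0, 0, 0],
  [28, 0, 0, 2, 0, 0, 0],
  [28, 0, 0, 1, 0, 0, 0],
  [28, 0, 0, 0, 0, 0, 0],
])

```text
time_s: 10.55
tcp_pos: [0.4912, -0.0475, 0.1625]
ee_rot: [[-0.989, 0.147, -0.0], [0.147, 0.989, -0.0], [0.0, -0.0, -1.0]]
wrist_force: [0.4, 0.7, -0.8]
gripper_width: 0.39
gripper_force: 30.0
```

Emit:
arm_command([
  [28, 0, 0, 1, 0, 0, 0],
  [28, 0, 0, 0.5, 0, 0, 0],
  [28, 0, 0, 0, 0, 0, 0],
])

```text
time_s: 10.85
tcp_pos: [0.4916, -0.0476, 0.1618]
ee_rot: [[-0.989, 0.146, 0.001], [0.146, 0.989, -0.0], [-0.001, 0.0, -1.0]]
wrist_force: [-1.1, 1.2, 4.6]
gripper_width: 0.388
gripper_force: 30.0
```

Emit:
arm_command([
  [34, 0, 0, 0, 0, 0, 0],
  [38, 0, 0, 0, 0, 0, 0],
  [44, 0, 0, 0, 0, 0, 0],
  [56, 0, 0, 0, 0, 0, 0],
  [56, 0, 0, 0, 0, 0, 0],
  [56, 0, 0, 0, 0, 0, 0],
  [56, 0, 0, 0, 0, 0, 0],
])

```text
time_s: 11.55
tcp_pos: [0.4913, -0.0476, 0.1609]
ee_rot: [[-0.989, 0.147, -0.0], [0.147, 0.989, -0.0], [0.0, -0.0, -1.0]]
wrist_force: [-0.4, 0.0, 0.2]
gripper_width: 0.638
gripper_force: 0.0
```

```bash
python3 -c "
from h import *
delta([.424,-.037,.3],171.6)
for c in('scene','top'): cv2.imwrite(f'pics/{c}5.png',capture(c)[:,:,::-1])
a=cv2.imread('pics/scene5.png')[130:220,150:240];cv2.imwrite('pics/crop7.png',cv2.resize(a,(600,600),interpolation=3))"
```

```text
t 11.55 shift [  68.2    0.6 -139.1] rz -0.0006 tiltfix [-0.0001 -0.0002  0.    ] tcp [ 0.4913 -0.0476  0.1609] yaw 171.56 j [  13.4   13.1  -23.4   -0.   -53.4 -111.8] F [-0.4  0.   0.2] w 55.5 gf 0.0
```

View pics/crop7.png

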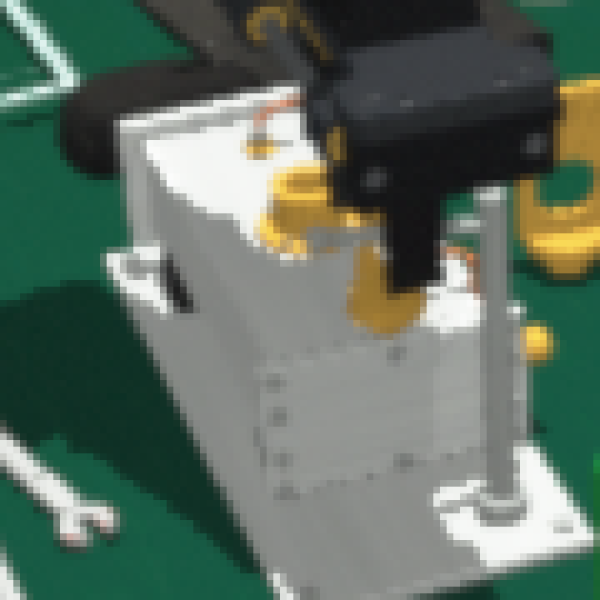

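The plug hangs by its eye on the peg, tilted, at about crop (385, 290), and the fingers are clear. Next is the rod stand.

Emit:
arm_command([
  [56, 0, 0, -25, 0, 0, 0],
  [56, 0, 0, -25, 0, 0, 0],
  [56, 0, 0, -25, 0, 0, 0],
  [56, 0, 0, -25, 0, 0, 0],
  [56, -10.5, -42.1, 0, 0, 0, 0],
  [56, -10.5, -42.1, 0, 0, 0, 0],
  [56, -10.5, -42.1, 0, 0, 0, 0],
  [56, -10.5, -42.1, 0, 0, 0, 0],
])

```text
time_s: 12.45
tcp_pos: [0.5082, -0.2218, 0.2612]
ee_rot: [[-0.989, 0.146, 0.0], [0.146, 0.989, -0.0], [-0.0, 0.0, -1.0]]
wrist_force: [1.8, 0.5, 0.3]
gripper_width: 0.645
gripper_force: 0.0
```

Emit:
arm_command([
  [56, -10.5, -42.1, 0, 0, 0, 0],
  [56, -10.5, -42.1, 0, 0, 0, 0],
  [56, 0, 0, 0, 0, 0, -0.142],
  [56, 0, 0, 0, 0, 0, -0.142],
  [56, 0, 0, 0, 0, 0, -0.142],
  [56, 0, 0, 0, 0, 0, -0.142],
  [56, 0, 0, 0, 0, 0, -0.142],
  [56, 0, 0, 0, 0, 0, -0.142],
])

```text
time_s: 13.25
tcp_pos: [0.5165, -0.3067, 0.2609]
ee_rot: [[-0.758, -0.652, -0.0], [-0.652, 0.758, 0.0], [0.0, 0.0, -1.0]]
wrist_force: [-0.2, -0.4, 0.4]
gripper_width: 0.644
gripper_force: 0.0
```

Emit:
arm_command([
  [56, 0, 0, 0, 0, 0, -0.142],
  [56, 0, 0, 0, 0, 0, -0.142],
  [56, 0, 0, 0, 0, 0, -0.142],
  [56, 0, 0, 0, 0, 0, -0.142],
  [56, 0, 0, 0, 0, 0, -0.142],
  [56, 0, 0, 0, 0, 0, -0.142],
  [56, 0, 0, 0, 0, 0, -0.142],
  [56, 0, 0, 0, 0, 0, 0],
])

```text
time_s: 14.05
tcp_pos: [0.5166, -0.3067, 0.2609]
ee_rot: [[0.127, -0.992, -0.0], [-0.992, -0.127, 0.0], [-0.0, 0.0, -1.0]]
wrist_force: [0.6, 0.2, -0.3]
gripper_width: 0.641
gripper_force: 0.0
```

```bash
python3 -c "
from icp import *
delta([.5165,-.307,.121],-82.5)
im=capture('scene');cv2.imwrite('pics/scene6.png',im[:,:,::-1]);cv2.imwrite('pics/top6.png',capture('top')[:,:,::-1])
for n in('rod_square','rod_round_a'): print(n,[(round(d['p'],2),np.round(d['location'],1).tolist()) for d in find_in(n,'scene')])"
```

```text
t 14.05 shift [  0.3   0.1 139.9] rz -0.0031 tiltfix [ 0.0002  0.0002 -0.    ] tcp [ 0.5166 -0.3067  0.2609] yaw -82.68 j [-15.3  18.6  -0.3  -0.  -71.1  22.6] F [ 0.6  0.2 -0.3] w 55.8 gf 0.0
rod_square [(0.7, [229.5, 274.4])]
rod_round_a [(0.69, [261.2, 306.0]), (0.57, [243.9, 286.0])]
```

Emit:
arm_command([
  [56, 0, 0, 30, 0, 0, 0],
  [56, 0, 0, 30, 0, 0, 0],
  [56, 0, 0, 30, 0, 0, 0],
  [56, 0, 0, 30, 0, 0, 0],
  [56, 0, 0, 10, 0, 0, 0],
  [56, 0, 0, 8, 0, 0, 0],
  [56, 0, 0, 0, 0, 0, 0],
])

```text
time_s: 14.95
tcp_pos: [0.5168, -0.3068, 0.123]
ee_rot: [[0.127, -0.992, -0.0], [-0.992, -0.127, -0.0], [0.0, 0.0, -1.0]]
wrist_force: [-0.9, -0.9, 1.1]
gripper_width: 0.646
gripper_force: 0.0
```

Emit:
arm_command([
  [40, 0, 0, 0, 0, 0, 0],
  [26, 0, 0, 0, 0, 0, 0],
  [23, 0, 0, 0, 0, 0, 0],
  [21, 0, 0, 0, 0, 0, 0],
  [20, 0, 0, 0, 0, 0, 0],
  [19, 0, 0, 0, 0, 0, 0],
  [18.5, 0, 0, 0, 0, 0, 0],
  [18, 0, 0, 0, 0, 0, 0],
])

```text
time_s: 15.75
tcp_pos: [0.5168, -0.3068, 0.1231]
ee_rot: [[0.128, -0.992, 0.0], [-0.992, -0.128, -0.0], [0.0, -0.0, -1.0]]
wrist_force: [0.4, -0.8, -0.3]
gripper_width: 0.212
gripper_force: 1.3
```

Emit:
arm_command([
  [16, 0, 0, 0, 0, 0, 0],
  [13, 0, 0, 0, 0, 0, 0],
  [11, 0, 0, 0, 0, 0, 0],
  [11, 0, 0, 0, 0, 0, 0],
  [11, 0, 0, 0, 0, 0, 0],
])

```text
time_s: 16.25
tcp_pos: [0.5167, -0.3068, 0.1232]
ee_rot: [[0.128, -0.992, 0.0], [-0.992, -0.128, -0.0], [0.0, -0.0, -1.0]]
wrist_force: [1.1, -0.0, 0.2]
gripper_width: 0.204
gripper_force: 30.0
```

Emit:
arm_command([
  [11, 0, 0, -5, 0, 0, 0],
  [11, 0, 0, -10, 0, 0, 0],
  [11, 0, 0, -20, 0, 0, 0],
  [11, 0, 0, -30, 0, 0, 0],
  [11, 0, 0, -35, 0, 0, 0],
  [11, 0, 0, -35, 0, 0, 0],
  [11, 0, 0, -35, 0, 0, 0],
  [11, 0, 0, -30, 0, 0, 0],
])

```text
time_s: 17.05
tcp_pos: [0.516, -0.3066, 0.326]
ee_rot: [[0.128, -0.992, 0.001], [-0.992, -0.128, -0.0], [0.001, -0.001, -1.0]]
wrist_force: [0.6, 0.4, -0.4]
gripper_width: 0.205
gripper_force: 30.0
```

```bash
python3 -c "
from h import *
delta([.5165,.079,.323],-82.5)
im=capture('scene');cv2.imwrite('pics/scene7.png',im[:,:,::-1]);cv2.imwrite('pics/top7.png',capture('top')[:,:,::-1])
for n in('rod_square','rod_round_a','plug','plug_eye','rod_tip','port'): print(n,[(round(d['p'],2),np.round(d['location'],1).tolist()) for d in find_in(n,'scene')])"
```

```text
t 17.05 shift [-382.4  -49.7    2.8] rz -0.0029 tiltfix [-0.0009 -0.0006  0.    ] tcp [ 0.516  -0.3066  0.326 ] yaw -82.66 j [-15.3  16.8   6.3   0.  -79.4  22.6] F [ 0.6  0.4 -0.4] w 17.9 gf 30.0
rod_square [(0.64, [160.7, 278.8])]
rod_round_a [(0.72, [262.7, 306.8]), (0.71, [245.1, 285.9]), (0.64, [165.2, 208.5])]
plug [(0.64, [153.7, 235.4]), (0.62, [167.6, 208.8]), (0.62, [207.6, 248.7]), (0.49, [171.8, 255.0])]
plug_eye [(0.67, [171.9, 256.6]), (0.65, [153.5, 234.8]), (0.58, [205.6, 247.2]), (0.49, [164.0, 209.0])]
rod_tip [(0.83, [160.7, 279.3])]
port [(0.66, [183.4, 200.0])]
```

Emit:
arm_command([
  [11, -38.2, -5, 0, 0, 0, 0],
  [11, -38.2, -5, 0, 0, 0, 0],
  [11, -38.2, -5, 0, 0, 0, 0],
  [11, -38.2, -5, 0, 0, 0, 0],
  [11, -38.2, -5, 0, 0, 0, 0],
  [11, -38.2, -5, 0, 0, 0, 0],
  [11, -38.2, -5, 0, 0, 0, 0],
])

```text
time_s: 18.15
tcp_pos: [0.5166, -0.0356, 0.3222]
ee_rot: [[0.128, -0.992, -0.002], [-0.992, -0.128, -0.0], [0.0, 0.002, -1.0]]
wrist_force: [0.5, 0.1, -0.2]
gripper_width: 0.202
gripper_force: 30.0
```

Emit:
arm_command([
  [11, -38.2, -5, 0, 0, 0, 0],
  [11, -38.2, -5, 0, 0, 0, 0],
  [11, -38.2, -5, 0, 0, 0, 0],
  [11, 0, 0, 25, 0, 0, 0],
  [11, 0, 0, 25, 0, 0, 0],
  [11, 0, 0, 15, 0, 0, 0],
  [11, 0, 0, 10, 0, 0, 0],
  [11, 0, 0, 0, 0, 0, 0],
])

```text
time_s: 18.95
tcp_pos: [0.5165, 0.0782, 0.2462]
ee_rot: [[0.127, -0.992, -0.004], [-0.992, -0.127, -0.002], [0.001, 0.004, -1.0]]
wrist_force: [-0.0, 0.3, -0.6]
gripper_width: 0.208
gripper_force: 30.0
```

```bash
python3 -c "
from h import *
delta([.5165,.079,.323],-82.5)
im=capture('scene');cv2.imwrite('pics/scene8.png',im[:,:,::-1]);cv2.imwrite('pics/top8.png',capture('top')[:,:,::-1])
for n in('rod_square','plug_eye','rod_tip','port'): print(n,[(round(d['p'],2),np.round(d['location'],1).tolist()) for d in find_in(n,'scene')])
t=np.array(sense()['tcp_pos'])
for z in(-.0161+.040,-.0161,-.0161-.09): print(proj('scene',t+[0,0,z]))
# row-profiles: print luminance rows around rod
g=im.astype(int)
for z in(.04,.02,.002,-.02,-.04,-.06,-.085):
  p=proj('scene',t+[0,0,-.0161+z]);r,c=int(round(p[0])),int(round(p[1]))
  print(z,r,round(p[1],1),c-9,[tuple(v) if 0 else int(v.sum()/3) for v in g[r,c-9:c+10]])
"
```

```text
t 18.95 shift [ -0.7   0.2 -76.8] rz -0.0031 tiltfix [ 0.0041 -0.0011  0.    ] tcp [0.5165 0.0782 0.2462] yaw -82.68 j [ 26.4  11.5 -12.2  -0.  -66.6 -19.1] F [-0.   0.3 -0.6] w 18.1 gf 30.0
rod_square [(0.48, [117.7, 193.4])]
plug_eye [(0.95, [205.2, 245.4]), (0.8, [153.9, 236.9]), (0.61, [168.7, 206.8]), (0.57, [172.9, 256.7])]
rod_tip [(0.63, [120.5, 194.2])]
port [(0.84, [181.4, 200.4])]
[101.41946945 191.7030996 ]
[115.47827917 192.89524696]
[145.01387204 195.39978182]
0.04 101 191.7 183 [19, 20, 21, 20, 20, 24, 35, 67, 82, 63, 42, 31, 28, 30, 26, 22, 46, 120, 132]
0.02 109 192.3 183 [34, 23, 19, 19, 20, 19, 32, 73, 124, 135, 133, 132, 132, 74, 35, 23, 31, 51, 61]
0.002 115 192.8 184 [40, 31, 23, 20, 20, 22, 47, 112, 133, 135, 133, 129, 93, 57, 49, 45, 36, 35, 40]
-0.02 122 193.5 184 [50, 53, 54, 53, 41, 40, 72, 131, 144, 135, 77, 41, 37, 38, 44, 54, 76, 83, 82]
-0.04 129 194.0 185 [39, 41, 44, 51, 54, 57, 101, 138, 140, 103, 60, 56, 57, 55, 56, 56, 57, 54, 47]
-0.06 135 194.6 186 [57, 57, 56, 55, 55, 75, 132, 145, 133, 78, 45, 42, 42, 38, 47, 50, 45, 38, 40]
-0.085 143 195.3 186 [82, 94, 100, 121, 158, 203, 185, 156, 147, 163, 199, 185, 176, 190, 191, 174, 141, 99, 64]
```

```bash
cat > v.py <<'E'
from h import *
def circ(im,c,r,z,x0,y0,k,col):
    for a in np.linspace(0,2*np.pi,40,endpoint=False):
        p=proj('scene',[c[0]+r*np.cos(a),c[1]+r*np.sin(a),z]);cv2.circle(im,(int((p[1]-x0+.5)*k),int((p[0]-y0+.5)*k)),1,col,-1)
o=np.zeros((600,800,3),np.uint8)
a=cv2.imread('pics/scene7.png')[140:180,175:215];A=cv2.resize(a,None,fx=10,fy=10,interpolation=cv2.INTER_CUBIC)
o[:400,:400]=A
B=A.copy();circ(B,(.517,.0805),.016,.105,175,140,10,(0,0,255));circ(B,(.517,.0805),.009,.105,175,140,10,(255,0,0))
o[:400,400:]=B
c=cv2.imread('pics/scene8.png')[140:160,175:215];o[400:,:400]=cv2.resize(c,None,fx=10,fy=10,interpolation=cv2.INTER_CUBIC)
c=cv2.imread('pics/top7.png')[200:230,150:190];o[400:,400:667]=cv2.resize(c,(267,200),interpolation=cv2.INTER_CUBIC)
cv2.imwrite('pics/crop8.png',o)
E
python3 v.py
```

```text
(no output)
```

View pics/crop8.png

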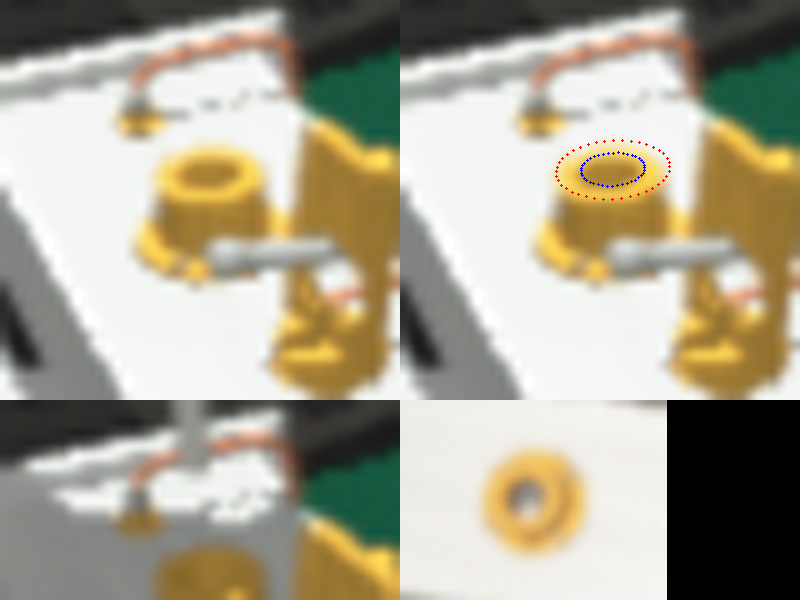

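Crop: the plug hangs on the peg. The open bore is centred at scene (156.9, 195.6) and the rod tip at about (145.4, 193.8). I'll compute the relative correction from these.

```bash
python3 -c "
from h import *
im=cv2.imread('pics/scene8.png').mean(2)
t=np.array([.5165,.0782,.2462])
P=atz('scene',(156.9,195.6),.105);T=atz('scene',(145.4,193.85),.1401)
print('port',P,'tip',T,'tip-tcp',T-t,'port-tip mm',(P-T)*1e3)
# disc/rod profile refine
for r in range(118,146,2):
  row=im[r,183:206];c0=proj('scene',t)[1]
  pk=row[5:14].argmax()+5;bg=(np.median(row[0:5])+np.median(row[13:18]))/2;h=(row[pk]+bg)/2
  i=pk
  while row[i]>h:i-=1
  a=i+(h-row[i])/(row[i+1]-row[i]);i=pk
  while row[i]>h:i+=1
  b=i-(h-row[i])/(row[i-1]-row[i]);print(r,round(183+(a+b)/2,2),round(b-a,2))
g=cv2.imread('pics/scene8.png').astype(int)
for c in(192,193,194,195): print(c,[int(x) for x in im[138:152,c]])
b=proj('top',[.517,.0805,.105]);print('top pred',b,'obs',200+(500-400)/6.67-.5,150+(533-400)/6.675-.5)
Q=atz('top',(200+(502-400)/6.67-.5,150+(533-400)/6.675-.5),.105);print(Q)
"
```

```text
port [0.51539457 0.07855985 0.105     ] tip [0.51524156 0.08341183 0.1401    ] tip-tcp [-0.00125844  0.00521183 -0.1061    ] port-tip mm [  0.15300818  -4.85198492 -35.1       ]
118 191.62 6.87
120 191.9 3.72
122 192.04 3.26
124 192.08 2.28
126 192.24 3.33
128 192.4 3.37
130 192.73 3.37
132 192.94 3.27
134 193.04 3.35
136 193.08 3.29
138 193.13 3.29
140 193.39 3.38
142 198.76 6.94
144 188.75 5.96
192 [130, 121, 112, 106, 114, 185, 182, 153, 151, 228, 238, 239, 235, 164]
193 [145, 142, 140, 139, 141, 156, 152, 147, 154, 212, 236, 239, 235, 164]
194 [137, 138, 138, 139, 144, 147, 145, 145, 151, 198, 235, 239, 232, 162]
195 [88, 97, 100, 110, 150, 163, 145, 138, 157, 207, 237, 237, 190, 154]
top pred [215.28276039 167.94458641] obs 214.49250374812593 169.4250936329588
[0.51844093 0.07647199 0.105     ]
```

Emit:
arm_command([
  [11, 3.1, -0.9, 0, 0, 0, 0],
  [11, 0, 0, 10, 0, 0, 0],
  [11, 0, 0, 10, 0, 0, 0],
  [11, 0, 0, 8, 0, 0, 0],
  [11, 0, 0, 0, 0, 0, 0],
  [11, 0, 0, 0, 0, 0, 0],
  [11, 0, 0, 0, 0, 0, 0],
])

```text
time_s: 19.95
tcp_pos: [0.519, 0.0757, 0.2203]
ee_rot: [[0.128, -0.992, 0.001], [-0.992, -0.128, 0.0], [0.0, -0.001, -1.0]]
wrist_force: [-0.2, -0.3, 0.0]
gripper_width: 0.207
gripper_force: 30.0
```

```bash
python3 -c "
from h import *
delta([.5165,.079,.1302],-82.5)
im=np.mean([capture('scene').astype(float) for _ in range(4)],0).astype(np.uint8);cv2.imwrite('pics/scene9.png',im[:,:,::-1])
s=cv2.cvtColor(im,cv2.COLOR_RGB2HSV)[:,:,1];g=im.mean(2).astype(int)
print('sat');print('     ',list(range(187,206)))
for r in range(144,168): print(r,s[r,187:206])
print('gray')
for r in range(144,164): print(r,g[r,187:206])
"
```

```text
t 19.95 shift [-3.6  2.1 90.1] rz -0.0027 tiltfix [-0.0006 -0.      0.    ] tcp [0.519  0.0757 0.2203] yaw -82.65 j [ 26.   12.7 -14.5   0.  -62.7 -18.7] F [-0.2 -0.3  0. ] w 18.0 gf 30.0
sat
      [187, 188, 189, 190, 191, 192, 193, 194, 195, 196, 197, 198, 199, 200, 201, 202, 203, 204, 205]
144 [  3   3   3   4   4  14  38  23  10  21  95 104  78  76  90 106 127 100
  35]
145 [  7   7  13  51  71 105 111  35  10  12  29  16   7   7  10  25 103 116
  55]
146 [  6  17  72 107  71  45  28  14  10   9   7   4   3   2   5   9  79 116
  88]
147 [ 11  74 102  39   6   4   3   7   8  10   5   3   3   2   2   5  47 101
  61]
148 [ 7 60 43  5  3  4  4  8 10 10  7  2  3  2  2  2 31 91 76]
149 [ 7 35 15  6  3  4  3  9  9 12  8  4  6  2  5  5 33 71 74]
150 [10 18 20 34  7  3  4  7  9 10  8  7  3  2  4  3  5 17 70]
151 [ 70 109 116 104  28   9   6   7   8  10   9   3   3   3   3   3   4  10
  37]
152 [123 150 157 134  55   9   6   7  10  12  10   4   3   7   6   6   5  13
  60]
153 [ 71  90  90  61  26   8   5   8  11  12  11   6   6   5   5   7   8  39
 118]
154 [ 13  15  14  12  10   9  15  37
[... 2090 characters left out ...]
17 110 111 123 132 135 134 124
 115]
156 [133 133 131 124 109 103 100 101 108 110 107 102 102 108 122 132 134 124
 114]
157 [133 133 130 116 102  94  95  99 104 106 104 100  99 101 114 131 134 122
 109]
158 [134 133 131 120 104  97  95  97 104 105 101  99  99 100 111 129 133 121
 108]
159 [133 134 131 117 104 101 100 100 100 101 102 102  99  97 108 128 133 120
 109]
160 [133 133 130 107  99 100 102 103 104 104 104 102  99  96  96 116 127 117
 109]
161 [133 132 120 104  98  99 102 104 105 105 104 102  99  95  91 101 109 110
 109]
162 [133 127 110  99  96  99 102 104 105 105 104 101  98  94  91  97 102 107
 110]
163 [132 121 105  92  95 100 103 104 107 120 132 123 113 109 113 118 121 126
 132]
```

Emit:
arm_command([
  [11, 0, 0, 6, 0, 0, 0],
  [11, 0, 0, 6, 0, 0, 0],
  [11, 0, 0, 6, 0, 0, 0],
  [11, 0, 0, 6, 0, 0, 0],
  [11, 0, 0, 0, 0, 0, 0],
  [11, 0, 0, 0, 0, 0, 0],
])

```text
time_s: 20.75
tcp_pos: [0.5188, 0.0756, 0.1958]
ee_rot: [[0.128, -0.992, -0.0], [-0.992, -0.128, -0.0], [0.0, 0.0, -1.0]]
wrist_force: [0.2, 0.2, -0.7]
gripper_width: 0.205
gripper_force: 30.0
```

```bash
python3 -c "
from h import *
delta([.519,.0757,.131],-82.5)
im=np.mean([capture('scene').astype(float) for _ in range(4)],0).astype(np.uint8);cv2.imwrite('pics/scene10.png',im[:,:,::-1])
s=cv2.cvtColor(im,cv2.COLOR_RGB2HSV)[:,:,1];g=im.mean(2).astype(int)
print('     ',list(range(187,206)))
for r in range(149,162): print(r,s[r,187:206])
for r in range(149,162): print(r,g[r,187:206])
"
```

```text
t 20.75 shift [-0.1 -0.3 64.8] rz -0.0028 tiltfix [ 0.0003 -0.0003  0.    ] tcp [0.5188 0.0756 0.1958] yaw -82.66 j [ 26.   14.  -16.6   0.  -59.5 -18.7] F [ 0.2  0.2 -0.7] w 17.8 gf 30.0
      [187, 188, 189, 190, 191, 192, 193, 194, 195, 196, 197, 198, 199, 200, 201, 202, 203, 204, 205]
149 [ 8 35 14  4  3  3  3  9 11 10  7  3  6  3  5  7 33 72 71]
150 [10 16 22 34  7  3  4  7  9 10  8  8  4  3  3  4  4 16 67]
151 [ 70 109 118 112  35   8   6   7   8  12   9   5   3   2   2   2   2   9
  37]
152 [123 152 160 153  80  10   3   7  10  10   9   7   3   3   2   5   6  12
  60]
153 [ 71  89  92  89  44   9   5   7  11  10   9   7   5   6   5   5   7  37
 120]
154 [ 13  15  14  13  10   9  13  35  16  10  13  30  17   7   6   6   9  48
 137]
155 [  4   4   6   8  51  74 111 115  30  10  18  96 114  58  15   7   8  69
 146]
156 [  6   6   6  38 115 149 164 141  31  10  15  99 154 129  52  11  11  76
 149]
157 [  6   6   8  81 148 169 173 144  35  12  18  99 161 157  84  17  13  95
 157]
158 [  6   6  10  73 146 170 171 149  58  26  62 134 168 162  88  17  13  99
 157]
159 [  8   8   8  66
[... 607 characters left out ...]
36 138 161 167 166 145 136 129
 122]
154 [130 129 129 130 131 133 132 124 140 144 136 127 132 135 137 135 133 126
 116]
155 [132 131 131 129 119 116 111 113 139 145 136 116 112 123 132 135 133 124
 115]
156 [133 132 131 124 109 102 100 107 139 146 137 113 103 107 121 132 134 124
 113]
157 [133 133 130 116 102  94  95 105 137 144 136 110 100 101 114 131 134 122
 109]
158 [134 133 131 119 104  97  95 102 129 140 124 106 100 100 111 129 133 121
 108]
159 [133 133 131 117 103 100 100 101 108 112 108 103  99  97 108 127 133 121
 108]
160 [133 134 130 107  98 100 101 103 104 104 103 102  99  95  96 116 128 117
 110]
161 [133 131 120 104  98  99 102 103 104 105 104 103  99  95  91 101 109 110
 109]
```

Emit:
arm_command([
  [11, -0.8, 0.9, 0, 0, 0, 0],
  [11, 0, 0, 9, 0, 0, 0],
  [11, 0, 0, 9, 0, 0, 0],
  [11, 0, 0, 9, 0, 0, 0],
  [11, 0, 0, 9, 0, 0, 0],
  [11, 0, 0, 9, 0, 0, 0],
  [11, 0, 0, 0, 0, 0, 0],
  [11, 0, 0, 0, 0, 0, 0],
])

```text
time_s: 21.75
tcp_pos: [0.5178, 0.0762, 0.1508]
ee_rot: [[0.128, -0.992, -0.0], [-0.992, -0.128, -0.0], [0.0, 0.0, -1.0]]
wrist_force: [0.2, -0.0, -0.2]
gripper_width: 0.205
gripper_force: 30.0
```

```bash
python3 -c "
from h import *
delta([.5178,.0763,.131],-82.5)
im=np.mean([capture('scene').astype(float) for _ in range(4)],0).astype(np.uint8);cv2.imwrite('pics/scene11.png',im[:,:,::-1])
s=cv2.cvtColor(im,cv2.COLOR_RGB2HSV)[:,:,1];g=im.mean(2).astype(int)
print('     ',list(range(187,206)))
for r in range(151,161): print(r,s[r,187:206])
for r in range(136,161): print(r,g[r,187:206])
"
```

```text
t 21.75 shift [-0.1 -0.  19.8] rz -0.0027 tiltfix [ 0.0004 -0.0004  0.    ] tcp [0.5178 0.0762 0.1508] yaw -82.66 j [ 26.2  16.5 -20.3   0.  -53.2 -18.8] F [ 0.2 -0.  -0.2] w 17.8 gf 30.0
      [187, 188, 189, 190, 191, 192, 193, 194, 195, 196, 197, 198, 199, 200, 201, 202, 203, 204, 205]
151 [ 73 110 117 112  37   9   6   8  10  10   8   3   3   2   3   3   3   3
  25]
152 [120 151 160 150  70   9   2   7  10   9   7   6   3   3   3   4   5   7
  53]
153 [ 69  89  93  76  14   4   4   7  12   9  12   7   6   4   6   6   9  36
 118]
154 [ 14  16  16  11   8   8  11  23  14  12  31  37  17   7   6   7   9  48
 138]
155 [  6   4   6   8  49  72 103  78  23  14  48 115 117  56  15   8  11  68
 147]
156 [  4   4   6  39 116 148 157  98  25  14  46 130 162 130  50  11  11  77
 150]
157 [  6   4   8  79 147 170 167 111  27  11  32 125 168 160  83  17  11  94
 156]
158 [  8   6   8  75 147 171 170 124  36  21  64 141 169 161  88  17  15  97
 159]
159 [  8   8  10  67 144 171 172 162 129 123 144 166 174 162  92  21  13 101
 159]
160 [  8   8  12  67 150 172 174 173 168 170 172 173 172 170 14
[... 1394 characters left out ...]
43 169 228 237 237 233 189 170
 154]
153 [119 115 119 149 220 234 231 172 146 142 130 135 161 179 171 164 142 131
 122]
154 [129 128 128 133 155 163 160 136 142 141 125 123 131 138 137 136 133 125
 115]
155 [131 130 130 128 120 118 113 118 139 142 125 111 110 122 131 134 132 122
 114]
156 [131 131 130 123 108 102 100 112 138 142 127 108 101 106 120 131 132 123
 112]
157 [132 131 129 116 101  93  94 108 137 143 129 108  99 100 113 129 133 121
 108]
158 [132 132 129 118 103  96  94 103 133 139 121 104  99  99 109 128 132 120
 106]
159 [132 132 129 115 103  99  98 100 109 111 106 102  98  96 107 126 131 119
 107]
160 [132 132 128 106  98  98 101 102 103 103 102 101  99  94  96 114 126 116
 108]
```

```bash
python3 -c "
from h import *
P=np.array([.5154,.0786])
a=np.linspace(0,2*np.pi,720)
for z in(.1347,.1387):
  C=np.array([proj('scene',[P[0]+.012*np.cos(t),P[1]+.012*np.sin(t),z]) for t in a]);ctr=proj('scene',[*P,z])
  print(z,'ctr',ctr,'right',C[:,1].max(),'bottom',C[:,0].max())
  for c in(197,198,199): 
    m=np.abs(C[:,1]-c)<.1; print(c,C[m,0].max() if m.any() else None)
for d in([1,0],[0,1]): print('px per mm',d,proj('scene',[P[0]+.001*d[0],P[1]+.001*d[1],.1347])-proj('scene',[*P,.1347]))
"
```

```text
0.1347 ctr [147.80261187 194.81230382] right 199.13784526174112 bottom 149.9932054333764
197 149.60033214580417
198 149.16955910429897
199 148.3190485014034
0.1387 ctr [146.55728018 194.70502467] right 199.03948106893728 bottom 148.74176230638412
197 148.31676909551726
198 147.86020197908007
199 146.9051727255685
px per mm [1, 0] [-0.09543767  0.32365716]
px per mm [0, 1] [-0.15369397 -0.15919783]
```

Emit:
arm_command([
  [11, -1.2, -0.1, 0, 0, 0, 0],
  [11, 0, 0, 5, 0, 0, 0],
  [11, 0, 0, 5, 0, 0, 0],
  [11, 0, 0, 5, 0, 0, 0],
  [11, 0, 0, 4, 0, 0, 0],
  [11, 0, 0, 0, 0, 0, 0],
  [11, 0, 0, 0, 0, 0, 0],
])

```text
time_s: 22.65
tcp_pos: [0.5177, 0.0774, 0.1319]
ee_rot: [[0.128, -0.992, -0.0], [-0.992, -0.128, -0.0], [0.0, 0.0, -1.0]]
wrist_force: [1.3, -0.3, -1.4]
gripper_width: 0.205
gripper_force: 30.0
```

```bash
python3 -c "
from h import *
delta([.5178,.0774,.131],-82.5)
im=np.mean([capture('scene').astype(float) for _ in range(6)],0).astype(np.uint8);cv2.imwrite('pics/scene12.png',im[:,:,::-1])
s=cv2.cvtColor(im,cv2.COLOR_RGB2HSV)[:,:,1];g=im.mean(2).astype(int)
print('     ',list(range(187,206)))
for r in range(149,161): print(r,s[r,187:206])
for r in range(145,161): print(r,g[r,187:206])
P=np.array([.5154,.0786]);t=sense()['tcp_pos'];z=t[2]-.0161
a=np.linspace(0,2*np.pi,720);print(z)
C=np.array([proj('scene',[P[0]+.012*np.cos(t),P[1]+.012*np.sin(t),z]) for t in a]);print('ctr',proj('scene',[*P,z]),C[:,1].min(),C[:,1].max(),C[:,0].max())
for c in range(190,200): print(c,C[np.abs(C[:,1]-c)<.12,0].max())
"
```

```text
t 22.65 shift [ 0.1 -0.1  0.9] rz -0.0029 tiltfix [ 0.0003 -0.0002  0.    ] tcp [0.5177 0.0774 0.1319] yaw -82.66 j [ 26.3  17.8 -21.6   0.  -50.6 -19. ] F [ 1.3 -0.3 -1.4] w 17.9 gf 30.0
      [187, 188, 189, 190, 191, 192, 193, 194, 195, 196, 197, 198, 199, 200, 201, 202, 203, 204, 205]
149 [ 6  9  9 26 13 13  0  4  6  4  6  8  7  9  0 51 67 88 71]
150 [10 12  8 26 13 12  9  4  6  6  6  6  7  4  8  9  9 18 47]
151 [69 96 78  0 26 26  0  5  6  6  6  6  6  6  3  4  6  4 26]
152 [119 144 116  50  12  24  12   5   6   8   6   4   5   6   3   5   6   9
  52]
153 [ 69  84  73  31   6  10  11   9   6   6   5   7   8   5   6   6   9  37
 118]
154 [ 12  14  12   6  11  19  12   6   6   6   5   9  12   8   7   6   9  48
 137]
155 [  6   6   6  10  54  71  49  12   5   7  13  59 103  57  15   8  10  68
 148]
156 [  6   6   6  39 117 150 142  70  18  13  57 128 159 132  52  12  11  75
 150]
157 [  6   4  10  80 149 169 161  92  23  14  65 141 171 160  83  15  13  95
 157]
158 [  8   4  10  74 147 171 164 100  29  25  74 146 171 163  87  16  15  98
 158]
159 [  8   8  10  67 144 171 172 156 127
[... 1224 characters left out ...]
7 103  95  95 109 135 138 117 102  98  98 109 128 132 119
 106]
159 [132 131 130 115 102  99  98 102 109 110 106 101  98  96 107 126 131 119
 106]
160 [132 132 128 106  97  98 100 102 102 103 102 101  98  94  95 114 126 116
 108]
0.11616325608623337
ctr [153.50822261 195.30381389] 191.00984418671328 199.58851593030494 155.7262619845808Traceback (most recent call last):
  File "<string>", line 12, in <module>
    for c in range(190,200): print(c,C[np.abs(C[:,1]-c)<.12,0].max())
                                     ~~~~~~~~~~~~~~~~~~~~~~~~~~~~~^^
    return umr_maximum(a, axis, None, out, keepdims, initial, where)
ValueError: zero-size array to reduction operation maximum which has no identity
```

Emit:
arm_command([
  [11, 0.6, 0.5, 0, 0, 0, 0],
  [11, 0, 0, 0.5, 0, 0, 0],
  [11, 0, 0, 0, 0, 0, 0],
  [11, 0, 0, 0, 0, 0, 0],
  [11, 0, 0, 0, 0, 0, 0],
  [11, 0, 0, 0, 0, 0, 0],
])

```text
time_s: 23.55
tcp_pos: [0.5173, 0.0768, 0.1316]
ee_rot: [[0.128, -0.992, 0.0], [-0.992, -0.128, -0.0], [0.0, -0.0, -1.0]]
wrist_force: [0.2, -0.2, -0.6]
gripper_width: 0.206
gripper_force: 30.0
```

```bash
python3 -c "
from h import *
delta([.5174,.0768,.131],-82.5)
im=capture('scene');a=cv2.imread('pics/scene7.png')[:,:,::-1]
d=np.abs(im[160:180,203:215].astype(int)-a[160:180,203:215]).mean();print('plug region diff vs scene7',d)
for n in('plug','rod_round_a'): print(n,[(round(x['p'],2),np.round(x['location'],1).tolist()) for x in find_in(n,'scene')])
delta([.5174,.0768,.131],-82.5)
finish_job()"
```

```text
t 23.55 shift [ 0.  -0.1  0.6] rz -0.0029 tiltfix [-0. -0.  0.] tcp [0.5173 0.0768 0.1316] yaw -82.66 j [ 26.2  17.8 -21.7   0.  -50.5 -18.9] F [ 0.2 -0.2 -0.6] w 17.9 gf 30.0
plug region diff vs scene7 8.75
plug [(0.84, [154.5, 234.6]), (0.71, [207.3, 245.4]), (0.7, [164.7, 210.3]), (0.69, [170.8, 253.4])]
rod_round_a [(0.73, [261.8, 306.8]), (0.55, [242.2, 286.5])]
t 23.7 shift [ 0.  -0.1  0.6] rz -0.0029 tiltfix [-0. -0.  0.] tcp [0.5173 0.0768 0.1316] yaw -82.67 j [ 26.2  17.8 -21.7   0.  -50.5 -18.9] F [-0.3  0.5 -0.7] w 17.9 gf 30.0
the job is handed in; nothing more can be done
```

I handed the job in at 23.7 s; no verdict came back. By camera and arm readings, the plug hangs let go on the parking peg, the square-handled rod is held still in the port within about 1 mm of centre with its disc about 10.5 mm above the rim, and the round-handled rods were not moved.

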